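Feel for the glue-up weight in the drum box

ROBOT

A 6-joint arm with a two-finger parallel gripper is mounted at the origin on the work surface. World frame = base frame: x ahead of the robot, y to its left, z up, the work surface at z = 0. Lengths are in m, angles in rad, forces in N, time in s.
With the tool pointing down it reaches from about 0.325 to 0.775 m from the base axis. Payload 5.5 kg.
Tool frame: the origin (TCP) lies on the centre line of the jaws, within the pads' length; the fingertips stand 11 mm ahead of it and the grasp point (between the pads) lies 8 mm behind it; z points along the fingers, y is the direction in which the jaws open and shut (so a half turn about z gives the same grasp; the last joint's range is limited). The gripper opens to 85 mm and grips with 20 to 120 N. Pads are 22 mm wide; open, the fingers measure 114 mm over their backs; the gripper's body (76 mm by 85 mm) begins 54 mm behind the grasp point. The pads swing forward as they close: fully open they stand 13 mm farther back than shut.
Start: joints at [-1.251, 0.091, 1.231, -0, 1.82, -0.057], TCP at [0.221, -0.558, 0.214] pointing down, gripper open.
Joint ranges: [-2.87, 2.87], [-0.86, 2.18], [0.17, 2.46], [-1.51, 4.65], [0.06, 2.69], [-2.65, 2.65]. Speed limits (rad/s): [2.57, 2.57, 3.01, 3.14, 3.14, 3.14].

INTERFACE

Orientations are given as a unit quaternion [x, y, z, w].
In Python, from station import manip gives the robot as it stands.
- The arm moves only by the shell command python3 -m pendant 'ROWS' [OPENING] [FORCE]. ROWS is JSON, a list of rows, each a list of 2 entries, a list of its own where there are three numbers: the shift along the tool's x, y, z in mm, then the turn about the tool's z in rad. In form: [[[x, y, z], twist], ...]. A call has exactly 5 rows; each row shifts and turns the commanded pose from where the row before left it, along the tool's axes as they then stand; what a row does not reach is not made up. A row lasts 1/10 s, in which the tool goes at most 50 mm and 8.59 degrees, less where a joint would pass 70% of its speed; a pose out of reach is approached as far as the arm can. A call is refused whole if a number of a shift passes 50 or a number of a turn 0.15, either way. A call with a gripper value outside its range is refused whole. OPENING is the finger opening in mm, from 0 to 85.4, set as the call begins (- or left out, the last holds). The fingers move at their own pace and stop on an object; FORCE is the grip in N (left out, the last holds). Time passes only in rows, so rows that do not move let the fingers close, or fill a call up. It gives the time, the measured TCP pose, the force and the opening at its end, in the units of the state.
- manip.get_obs(): the state, without advancing time (a new reading comes with each control period).
- manip.camera(name): name is "scene" or "side" or "wrist"; returns a dict with "pixels" (480x640x3 uint8, blue, green, red), "camera_matrix" (3x3 intrinsics, pixels), "k1" (the pictures are not rectified: a ray, as slopes to the right and down, at radius r is drawn at 1 + k1 r^2 times it, then the intrinsics apply), "rvec" (rotation vector, rad) and "tvec" (3), from world to camera coordinates, as OpenCV has them; the wrist camera has in their place "hand_eye" (4x4, takes a point from camera to tool coordinates, whose origin is the TCP and whose axes are the flange's). Camera axes: x right, y down, z forward; pixel columns grow to the right and rows downward; lengths in m; the calibration is good to about 2 mm. A picture is of the moment at which its call begins: read the wrist's pose just before it. There is no depth.
- manip.close_job(): hands the job in, once; it reports no verdict.
The state is a dict: "time": time; "joint_pos": joint angles; "joint_velocities": joint speeds; "effort": joint torques, N m; "eef_pos": TCP position; "orientation": TCP orientation; "wrist_force": force on the tool from outside, world axes, zero at the start; "ft_torque": the same for the moment, N m; "opening": opening from 0.0 (shut) to 1.0 (fully open).
Only numpy, scipy, OpenCV 4.12 (cv2) and the standard library are available. Lean on these libraries where they do the work, as an engineer would, in place of code of your own. Each camera call takes 0.05 s, during which the arm holds its last target. There are 200 camera calls.

TASK

The brass pressing weight stands somewhere out of sight inside the round drum box. Reach in through the opening in its turning lid, carry the lid round with your fingers and feel for the weight, then lift it out through the opening and set it down gently by hand on the cork caul so that the caul bears its full weight, to press the glued inlay panel. Do not disturb the other things on the bench, and do not drop or slam the weight onto the caul.

Things in the scene. Friction and masses are not known exactly. Their poses are not given: they have to be found in the camera images.
- drum: Round wooden box fixed to the bench, 272 mm across, 75 mm high with its lid. Origin: centre of its underside, z up. Inside is one open ring-shaped channel round a solid hub: hub radius 62 mm, outer wall's inner radius 128 mm (mid-radius 95 mm), floor 8 mm above the bench, underside of the lid 68 mm above the bench
- channel (a point): Drum axis at the channel's floor, 8 mm above the bench. The brass weight (pose not measured) stands upright in the channel, 1.0 to 2.4 rad counter-clockwise, seen from above, from where the port is at the start. It is a disc foot 60 mm across, 24 mm high, with a plain round stem 28 mm across on top, 52 mm high in all, 0.5 to 0.7 kg. Pushed at the foot it slides with 3 N of drag or more and may wedge
- lid (a joint): Turn of the flat wooden lid (7 mm thick) about the drum's vertical axis, rad; grows counter-clockwise seen from above, end stops at -1.65 and +1.75. At 0 the port lies on the drum's -x side. No spring: it turns with under 1 N at the port's radius and stays where left. No handle: fingers put down through the port push its edge along
- port (a point): Point on the lid's top face, 75 mm above the bench, 95 mm from the drum's axis, at the middle of the port: the only opening, a sector between radii 62 and 128 mm that reaches 0.70 rad (less some 5 mm) to each side of this point. It turns with the lid
- panel: Inlaid wooden panel 150 x 150 x 18 mm fixed flat on the bench. Origin: centre of its underside
- caul: Cork pressing block 84 x 84 x 12 mm fixed on the middle of the panel, its top 30 mm above the bench. Origin: centre of its underside, 18 mm above the bench
- jar: Bystander: amber glass jar, 60 mm across, 75 mm high. Origin: centre of its underside
- mallet: Bystander: hammer lying on the bench, 200 mm long along its x. Origin: underside
- glue: Bystander: white glue bottle, 60 mm across, 150 mm high. Origin: centre of its underside
- casket: Bystander: small shut wooden box 94 x 124 x 62 mm. Origin: centre of its underside
Not all that is in view belongs to the job. What is shaped like the panel but pink or turquoise is not meant.

How it is judged:
On the way, in this order (a step that is already met when the one before it is completed fails the run):
1. the lid has been turned well away from its starting place (value of joint lid above -0.9 rad), for 0.1 s.
2. the weight has been set down on the caul, not dropped: the caul bears it while the hand is still at the weight (grasp point within 95 mm of the caul) (contact force between caul and anything else above 4.2 N and distance between the grasp point and caul below 0.095 m), for 0.1 s.
At the end, for the whole second after the job is handed in: The caul bears the whole resting weight of the brass weight (4.2 to 9 N, steadily, with no hand on it); the bystanders stand within 30 mm of where they were (contact force between caul and anything else between 4.2 and 9 N); the robot touches nothing.
It fails at once if the jar is shifted more than 30 mm (distance of jar from where it was at the start of the episode above 0.03 m).
It fails at once if the mallet is shifted more than 30 mm (distance of mallet from where it was at the start of the episode above 0.03 m).
It fails at once if the glue is shifted more than 30 mm (distance of glue from where it was at the start of the episode above 0.03 m).
It fails at once if the casket is shifted more than 30 mm (distance of casket from where it was at the start of the episode above 0.03 m).
It fails at once if the caul is slammed or pressed hard (over 60 N) (contact force between caul and anything else above 60 N).
It also fails if it takes over 66 s, if anything falls off the work surface, if the arm or the gripper's body presses on something with over 40 N, if the wrist force passes 120 N, or if a joint passes its speed limit or range.

## Working session

There is one attempt and no reset: what is moved stays moved. The work goes in short steps, Python scripts to look and compute and a shell command to move; the robot and the scene stay as the last step left them, time stands still between calls to the robot, and variables do not carry over. Pictures are saved under pics/ and viewed, about 8 in all and at most 12, crops included, and the job is handed in when it is done.

```bash
mkdir -p pics; ls
python3 - <<'E'
from station import manip
import cv2,numpy as np
o=manip.get_obs(); print({k:np.round(v,3).tolist() for k,v in o.items()})
for n in("scene","side"):
    c=manip.camera(n); cv2.imwrite(f"pics/{n}0.png",c["pixels"]); np.savez(f"{n}0.npz",**c)
    print(n,c["camera_matrix"].tolist(),c["k1"],c["rvec"],c["tvec"])
E
```

```text
pics
{'time': 0.0, 'joint_pos': [-1.251, 0.092, 1.232, -0.0, 1.82, -0.057], 'joint_velocities': [-0.001, 0.0, 0.001, -0.001, 0.0, 0.001], 'effort': [-0.002, -45.873, -41.803, -0.0, 0.012, 0.0], 'eef_pos': [0.221, -0.558, 0.213], 'orientation': [0.982, 0.187, -0.0, -0.001], 'wrist_force': [-0.37, 0.068, -0.155], 'ft_torque': [0.026, -0.038, 0.019], 'opening': 1.002}
scene [[532.4905913235309, 0.0, 323.75558579275736], [0.0, 532.4905913235309, 246.24813629147704], [0.0, 0.0, 1.0]] -0.12433482086080658 [ 1.60224352  1.66602127 -0.86572304] [ 0.03495344 -0.26017105  1.93917851]
side [[445.93238042714205, 0.0, 318.69513636873904], [0.0, 445.93238042714205, 231.33385267136356], [0.0, 0.0, 1.0]] -0.01055399981091401 [ 2.09381552e+00 -1.62458987e-02 -1.25605480e-03] [-0.57544077  0.07797672  1.17708781]
```

View pics/scene0.png

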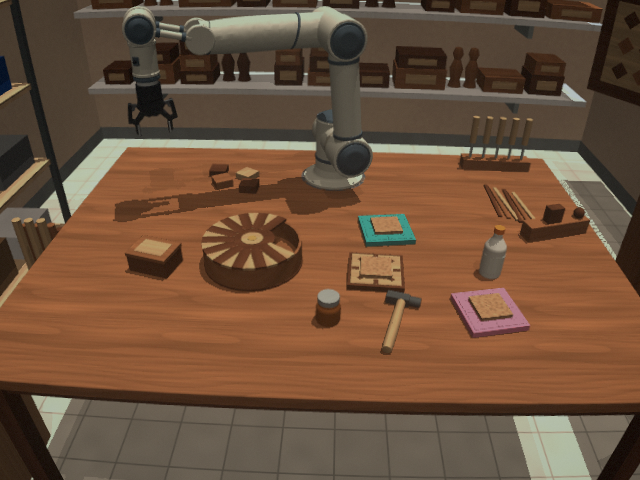

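View pics/side0.png

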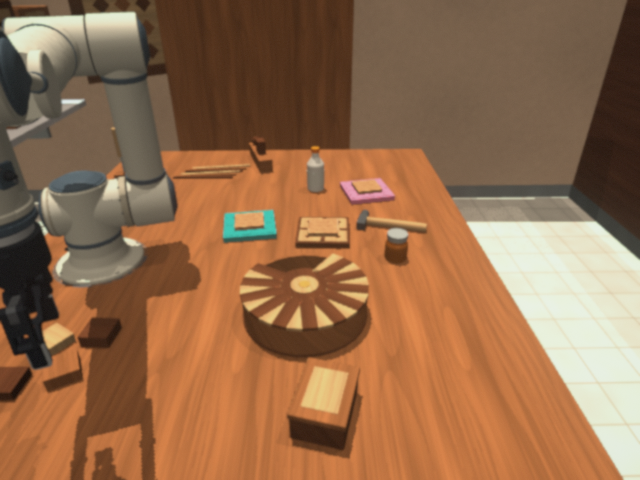

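The scene view shows the drum lid hub at about (252,238), the wooden panel and caul at (376,268), the jar at (328,307) and the mallet at (400,320). In the side view the hub is at (305,284), the panel at (323,231) and the casket at (325,400). I'll triangulate next and zoom in on the drum and panel.

```bash
cat > h.py <<'E'
import cv2,numpy as np
from scipy.spatial.transform import Rotation as R
def load(n): return dict(np.load(n,allow_pickle=True))
def und(c,uv):
    return cv2.undistortPoints(np.array(uv,float).reshape(-1,1,2),c["camera_matrix"],np.array([float(c["k1"]),0,0,0])).reshape(-1,2)
def ray(c,uv,T=None):
    d=np.c_[und(c,uv),np.ones(len(np.reshape(uv,(-1,2))))]
    if "rvec" in c:
        M=cv2.Rodrigues(np.array(c["rvec"],float))[0]; return -M.T@np.array(c["tvec"],float).ravel(), d@M
    M=T@c["hand_eye"]; return M[:3,3], d@M[:3,:3].T
def tool(o):
    T=np.eye(4);T[:3,:3]=R.from_quat(o["orientation"]).as_matrix();T[:3,3]=o["eef_pos"];return T
def plane(c,uv,z,T=None):
    p,d=ray(c,uv,T); return p+d*((z-p[2])/d[:,2])[:,None]
def tri(r1,r2):
    (p,d),(q,e)=r1,r2; d=d.ravel();e=e.ravel()
    s=np.linalg.lstsq(np.c_[d,-e],q-p,rcond=None)[0]; a=p+s[0]*d;b=q+s[1]*e
    return (a+b)/2,np.linalg.norm(a-b)
def proj(c,P):
    return cv2.projectPoints(np.array(P,float),np.array(c["rvec"],float),np.array(c["tvec"],float),c["camera_matrix"],np.array([float(c["k1"]),0,0,0]))[0].reshape(-1,2)
E
python3 - <<'E'
from h import *
s=load("scene0.npz");d=load("side0.npz")
for n,a,b in[("hub",(252,238),(305,284)),("caul",(376.5,267),(323,227)),("jar lid",(328,297),(397,235))]:
    print(n,*tri(ray(s,a),ray(d,b)))
for n,b,z in[("glue",(316,190),0),("casket",(330,380),.062),("mallet h",(364,220),.02),("mallet e",(425,228),.02)]: print(n,plane(d,b,z))
w=cv2.resize(s["pixels"][200:300,195:315],None,fx=4,fy=4,interpolation=3)
v=cv2.resize(d["pixels"][240:360,230:380],None,fx=2.6,fy=2.6,interpolation=3)
x=cv2.resize(s["pixels"][240:300,335:415],None,fx=4,fy=4,interpolation=3)
im=np.zeros((600,800,3),np.uint8); im[:312,:390]=v[:312,:390]; im[:240,400:720]=x
w=cv2.resize(w,(336,280)); im[315:595,:336]=w
x=cv2.resize(d["pixels"][205:255,285:360],(450,300),interpolation=3); im[300:600,345:795]=x
cv2.imwrite("pics/zoom.png",im)
E
```

```text
hub [ 0.54458035 -0.21499002  0.07543708] 0.0010153800061478162
caul [0.58959985 0.12569044 0.02323281] 0.0007610035933635718
jar lid [ 0.77746556 -0.00172318  0.0688999 ] 0.000685775936604795
glue [[0.5708887  0.43053062 0.        ]]
casket [[ 0.589756   -0.46486334  0.062     ]]
mallet h [[0.7116438  0.17127527 0.02      ]]
mallet e [[0.88121781 0.11909232 0.02      ]]
```

View pics/zoom.png

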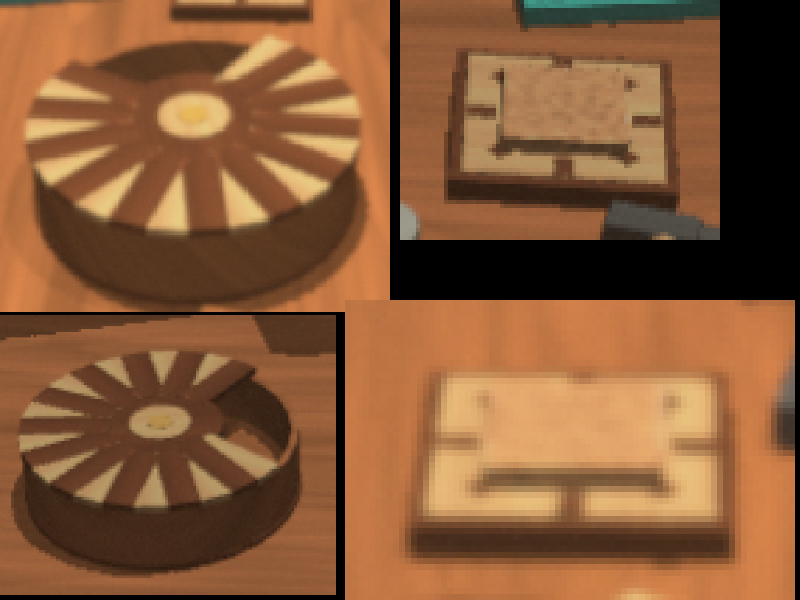

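The zoom shows the port facing +y (far side in the side view). Its lid edges in the side picture are at about (259,265) and (334,255). The caul top centre is at about (323,225.5) in the side view and (376.2,266.2) in the scene view.

Run:
```python
from h import *
s=load("scene0.npz");d=load("side0.npz")
print("caul",tri(ray(s,(376.2,266.2)),ray(d,(323,225.5))))
# caul corners on z=.03 (side), scene
Z=lambda x,y:(285+(x-345)/6,205+(y-300)/6)
print(plane(d,[Z(483,378),Z(663,378),Z(480,470),Z(665,470)],.03))
S=lambda x,y:(335+(x-400)/4,240+y/4)
print(plane(s,[S(502,68),S(625,72),S(500,138),S(630,145)],.03))
print("panel bot",plane(s,[S(463,50),S(670,62),S(447,182),S(677,188)],.018))
h=np.array([.5446,-.215])
for p in plane(d,[(258.8,265),(333.8,254.6),(315.4,270.8)],.075): print("edge",p,np.linalg.norm(p[:2]-h),np.arctan2(p[1]-h[1],p[0]-h[0]))
W=lambda x,y:(195+x*120/336,200+(y-315)*100/280)
for p in plane(s,[W(255,370),W(278,462),W(205,435)],.075): print("edge s",p,np.linalg.norm(p[:2]-h),np.arctan2(p[1]-h[1],p[0]-h[0]))
# lid outline check in side
e=plane(d,[(230+26/2.6,240+120/2.6),(230+360/2.6,240+115/2.6)],.075);print(e)
```

```text
caul (array([0.59014735, 0.12503371, 0.02747224]), np.float64(0.0028893076072795372))
[[0.54613454 0.16934534 0.03      ]
 [0.63432157 0.16711556 0.03      ]
 [0.54561664 0.07973204 0.03      ]
 [0.63089299 0.07766836 0.03      ]]
[[0.55524183 0.08276826 0.03      ]
 [0.55562613 0.16734946 0.03      ]
 [0.63480321 0.07940673 0.03      ]
 [0.63821575 0.16458768 0.03      ]]
panel bot [[0.51776102 0.05690324 0.018     ]
 [0.52489151 0.20234845 0.018     ]
 [0.66774931 0.04495295 0.018     ]
 [0.66694221 0.19405072 0.018     ]]
edge [ 0.43724338 -0.13906889  0.075     ] 0.1314951625051127 2.525997955090505
edge [ 0.61077586 -0.09925832  0.075     ] 0.1333243488608903 1.0514043310123726
edge [ 0.56684022 -0.16496337  0.075     ] 0.05475665557790038 1.152543341056097
edge s [ 0.44392599 -0.13097573  0.075     ] 0.1311309768457806 2.446097106124454
edge s [ 0.60753502 -0.09466419  0.075     ] 0.13579956843632707 1.0889224256162338
edge s [ 0.56602885 -0.16824495  0.075     ] 0.051431804091714044 1.1410436422517094
[[ 0.40540317 -0.21843894  0.075     ]
 [ 0.680291   -0.2174369   0.075     ]]
```

```bash
python3 -m pendant '[[[0,0,0],0.125],[[0,0,0],0.125],[[0,0,0],0.126],[[25,-36,0],0],[[25,-36,0],0]]' 0 30
python3 -m pendant '[[[25,-36,0],0],[[25,-36,0],0],[[25,-36,0],0],[[25,-36,0],0],[[25,-36,0],0]]'
python3 -m pendant '[[[25,-36,0],0],[[25,-36,0],0],[[25,-36,0],0],[[25,-36,0],0],[[0,0,0],0]]'
python3 - <<'E'
from h import *
from station import manip
o=manip.get_obs();c=manip.camera("wrist");cv2.imwrite("pics/w1.png",c["pixels"]);np.savez("w1.npz",T=tool(o),**c)
print(c["hand_eye"],o["joint_pos"],o["opening"])
E
```

```text
time: 0.6
eef_pos: [0.2705, -0.4853, 0.213]
orientation: [1.0, -0.001, -0.0, -0.001]
wrist_force: [1.8, 0.3, -0.0]
opening: 0.14
time: 1.1
eef_pos: [0.3961, -0.3041, 0.214]
orientation: [1.0, 0.0, -0.0, -0.0]
wrist_force: [0.7, -0.6, 0.3]
opening: 0.0
time: 1.6
eef_pos: [0.4973, -0.1574, 0.2135]
orientation: [1.0, 0.004, -0.0, -0.001]
wrist_force: [-1.4, -0.6, -0.2]
opening: 0.0
[[-7.30635781e-04 -9.54398164e-01 -2.98535779e-01  7.52907485e-02]
 [ 9.99999630e-01 -8.32766294e-04  2.14899236e-04  8.51013961e-04]
 [-4.53709971e-04 -2.98535512e-01  9.54398419e-01 -1.59226206e-01]
 [ 0.00000000e+00  0.00000000e+00  0.00000000e+00  1.00000000e+00]] [-0.37302618 -0.11903931  1.44044118  0.00199689  1.82143979  1.19118509] 0.00016155156291405734
```

View pics/w1.png

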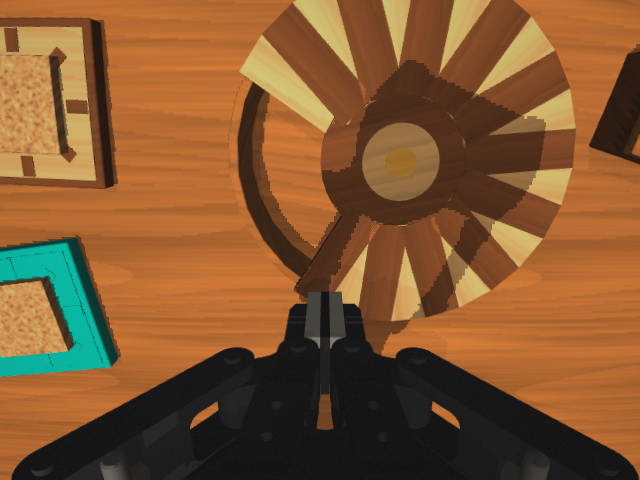

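The wrist view shows the lid hub at (401,162). The port lies to its left, with lid edges (338,124)-(241,72) and (343,211)-(297,290). The panel and caul are at upper left.

Run:
```python
from h import *
from station import manip
c=load("w1.npz");T=c.pop("T")
h=plane(c,[(401,162)],.075,T)[0];print(T[:3,3],h)
for p in plane(c,[(338,124),(241,72),(343,211),(297,290)],.075,T): v=p-h;print(np.hypot(*v[:2]),np.arctan2(v[1],v[0]))
o=manip.get_obs();print(o["eef_pos"])
```

```text
[ 0.49729306 -0.15736123  0.21350942] [ 0.54171901 -0.21676841  0.075     ]
0.05648781979276007 1.0551577082524695
0.13652519483056186 1.0795189720832485
0.05896794883815209 2.2977736995801843
0.13610269677449513 2.4954983758635665
[ 0.49620114 -0.15949824  0.21359232]
```

```bash
python3 -m pendant '[[[27,-36,0],0],[[0,0,45],0],[[0,0,45],0],[[0,0,30],0],[[0,0,18],0]]'
python3 -m pendant '[[[0,0,0],0],[[-18,6,0],0],[[-17,9,0],0],[[-14,12,0],0],[[-12,15,0],0]]'
python3 -m pendant '[[[-8,17,0],0],[[-5,18,0],0],[[-1,19,0],0],[[3,19,0],0],[[6,18,0],0]]'
python3 -m pendant '[[[10,16,0],0],[[13,14,0],0],[[0,0,0],0],[[0,0,0],0],[[0,0,0],0]]'
```

```text
time: 2.15
eef_pos: [0.52, -0.1264, 0.0723]
orientation: [1.0, -0.0, -0.003, -0.001]
wrist_force: [-0.1, 0.3, 0.2]
opening: -0.003
time: 2.65
eef_pos: [0.4611, -0.169, 0.0783]
orientation: [1.0, 0.0, 0.001, 0.001]
wrist_force: [0.7, -0.5, 0.5]
opening: 0.0
time: 3.15
eef_pos: [0.4564, -0.2609, 0.0785]
orientation: [1.0, -0.0, 0.001, 0.001]
wrist_force: [-0.4, 1.2, -0.7]
opening: 0.001
time: 3.65
eef_pos: [0.4792, -0.2885, 0.077]
orientation: [1.0, 0.0, 0.0, 0.0]
wrist_force: [0.2, 1.1, -0.9]
opening: -0.0
```

```bash
python3 -m pendant '[[[-2,-3,25],0],[[0,0,-50],0],[[0,0,-50],0],[[-20,-40,-50],0],[[0,0,0],0]]' >/dev/null 2>&1 & sleep 0; kill $! 2>/dev/null
python3 - <<'E'
from station import manip
o=manip.get_obs();print(o["time"],o["eef_pos"])
E
```

```text
3.65 [ 0.47918728 -0.28854556  0.07703112]
```

I typed a careless row there and cancelled it before it ran: the clock is still at 3.65 and the arm hasn't moved. I'll raise the arm and look into the port.

```bash
python3 -m pendant '[[[-3,-3,0],0],[[0,0,-45],0],[[-20,-10,-45],0],[[-25,-15,-45],0],[[-22,-14,0],0]]'
python3 -m pendant '[[[0,0,0],0],[[0,0,0],0],[[0,0,0],0],[[0,0,0],0],[[0,0,0],0]]'
python3 - <<'E'
from h import *
from station import manip
o=manip.get_obs();c=manip.camera("wrist");cv2.imwrite("pics/w2.png",c["pixels"]);np.savez("w2.npz",T=tool(o),**c)
E
```

```text
time: 4.15
eef_pos: [0.4119, -0.248, 0.2158]
orientation: [1.0, 0.001, 0.005, 0.003]
wrist_force: [-0.9, -0.1, 0.5]
opening: 0.0
time: 4.65
eef_pos: [0.4114, -0.2479, 0.2071]
orientation: [1.0, 0.0, -0.001, -0.001]
wrist_force: [0.3, -0.4, -0.1]
opening: 0.001
```

View pics/w2.png

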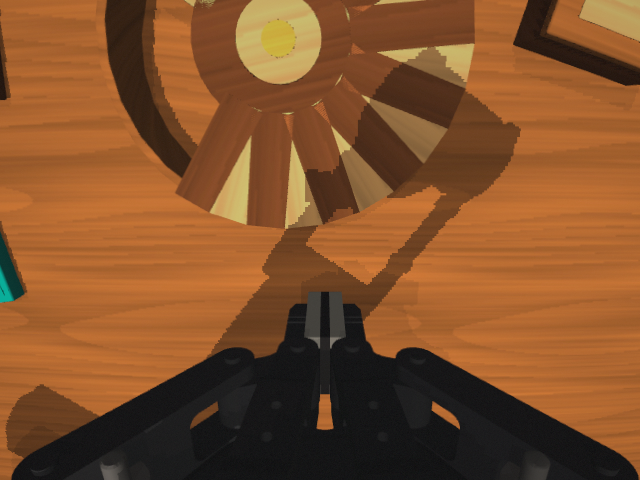

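The port is still on the left (+y), with its lid edge at (228,95)-(178,192). The lid did not turn, so the fingertips passed over it. I'll check the tip depth and the edge angle.

Run:
```python
from h import *
c=load("w2.npz");T=c.pop("T")
h=plane(c,[(278,38)],.075,T)[0];print(T[:3,3],h)
for p in plane(c,[(228,95),(178,192)],.075,T): v=p-h;print(np.hypot(*v[:2]),np.arctan2(v[1],v[0]))
H=c["hand_eye"]
for x in(-.011,0,.011):
  for z in (-.02,-.008,0,.011):
    q=np.linalg.inv(H)@[x,0,z,1]; print(x,z,np.round(proj(dict(rvec=np.zeros(3),tvec=np.zeros(3),**{k:c[k] for k in("camera_matrix","k1")}),[q[:3]])[0]))
a=load("w1.npz")["pixels"]; print(np.abs(a[290:].astype(int)-c["pixels"][290:]).mean())
```

```text
[ 0.41144524 -0.24787705  0.20708244] [ 0.54192881 -0.21619036  0.075     ]
0.05311500437432219 2.360341564633798
0.1358583413535494 2.497691383665608
-0.011 -0.02 [322. 336.]
-0.011 -0.008 [323. 322.]
-0.011 0 [323. 313.]
-0.011 0.011 [323. 302.]
0 -0.02 [322. 313.]
0 -0.008 [323. 299.]
0 0 [323. 292.]
0 0.011 [323. 282.]
0.011 -0.02 [322. 288.]
0.011 -0.008 [322. 276.]
0.011 0 [323. 269.]
0.011 0.011 [323. 261.]
13.498070175438597
```

Run:
```python
from h import *
from station import manip
o=manip.get_obs();t=o["eef_pos"];im=np.zeros((400,800,3),np.uint8)
for i,n in enumerate(("side","scene")):
    c=manip.camera(n);np.savez(n+"1.npz",**c);p=proj(c,[t,t+[0,0,-.011],t+[0,0,.03]]);print(n,p.round(1).tolist())
    u,v=np.round(p[0]).astype(int)-50;print(u,v)
    im[:,i*400:i*400+400]=cv2.resize(c["pixels"][v:v+100,u:u+100],(400,400),interpolation=cv2.INTER_NEAREST)
cv2.imwrite("pics/tip.png",im)
```

```text
side [[234.4, 240.3], [235.0, 245.1], [232.8, 226.7]]
184 190
scene [[244.5, 172.2], [244.8, 175.7], [243.8, 162.5]]
195 122
```

View pics/tip.png

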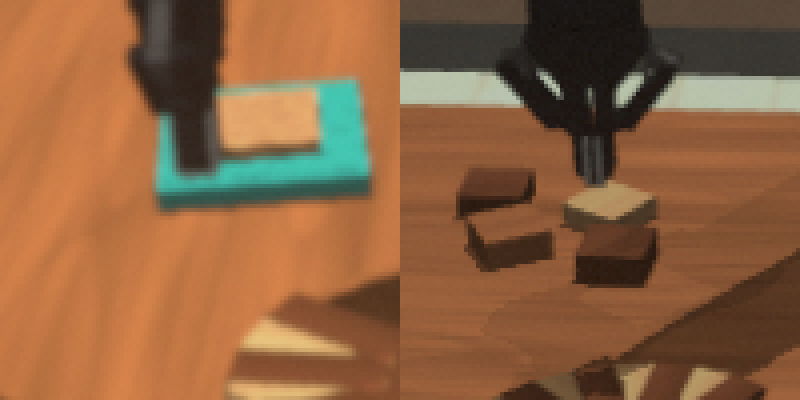

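The tip shows about 6 px (side) and 4 px (scene) above the projected TCP, and the wrist view agrees. The shut fingertips therefore end about 13–20 mm behind the reported TCP, not 11 mm ahead as stated. I'll calibrate this by touching the lid lightly.

```bash
python3 -m pendant '[[[42,-16,0],0],[[0,0,45],0],[[0,0,45],0],[[0,0,40],0],[[0,0,5],0]]'
python3 -m pendant '[[[0,0,0],0],[[0,0,0],0],[[0,0,2],0],[[0,0,1],0],[[0,0,1],0]]'
python3 -m pendant '[[[0,0,1],0],[[0,0,1],0],[[0,0,1],0],[[0,0,0],0],[[0,0,0],0]]'
```

```text
time: 5.3
eef_pos: [0.4502, -0.2299, 0.0667]
orientation: [1.0, 0.0, -0.005, -0.003]
wrist_force: [0.2, 0.2, -0.9]
opening: 0.002
time: 5.8
eef_pos: [0.4538, -0.2322, 0.0703]
orientation: [1.0, 0.0, 0.001, 0.001]
wrist_force: [-0.1, 0.0, 0.9]
opening: 0.002
time: 6.3
eef_pos: [0.4533, -0.2317, 0.066]
orientation: [1.0, 0.0, -0.0, -0.0]
wrist_force: [0.4, 0.6, 0.2]
opening: 0.001
```

```bash
for i in 1 2; do python3 -m pendant '[[[0,0,1],0],[[0,0,1],0],[[0,0,1],0],[[0,0,0],0],[[0,0,0],0]]' | grep -E "eef|force"; done
```

```text
eef_pos: [0.4533, -0.2318, 0.063]
wrist_force: [-0.2, -0.3, 0.2]
eef_pos: [0.4532, -0.2318, 0.0601]
wrist_force: [-0.7, 0.2, 1.1]
```

```bash
python3 -m pendant '[[[0,0,1],0],[[0,0,1],0],[[0,0,0],0],[[0,0,0],0],[[0,0,0],0]]' | grep -E "eef|force"
python3 -m pendant '[[[0,0,1],0],[[0,0,1],0],[[0,0,0],0],[[0,0,0],0],[[0,0,0],0]]' | grep -E "eef|force"
```

```text
eef_pos: [0.4534, -0.232, 0.0585]
wrist_force: [-1.8, -1.7, 2.9]
eef_pos: [0.4537, -0.2327, 0.0584]
wrist_force: [-4.0, 0.2, 11.1]
```

Contact at eef z ≈ 0.0595 on the 75 mm lid top, so the tips sit 15.5 mm behind the TCP. I'll use tip = eef z + 0.0155 and push again with the tips at about 64 mm.

```bash
python3 -m pendant '[[[0,0,-30],0],[[23,-36,0],0],[[23,-36,0],0],[[24,-37,0],0],[[0,0,0],0]]'
python3 -m pendant '[[[0,0,20],0],[[0,0,16],0],[[0,0,0],0],[[0,0,0],0],[[0,0,0],0]]'
python3 -m pendant '[[[-18,6,0],0],[[-17,9,0],0],[[-14,12,0],0],[[-12,15,0],0],[[0,0,0],0]]'
```

```text
time: 8.8
eef_pos: [0.5249, -0.1184, 0.0854]
orientation: [1.0, 0.003, 0.0, -0.001]
wrist_force: [-0.7, -0.9, 0.2]
opening: -0.004
time: 9.3
eef_pos: [0.5234, -0.1233, 0.0509]
orientation: [1.0, -0.0, 0.0, 0.0]
wrist_force: [0.2, -0.9, -0.4]
opening: 0.004
time: 9.8
eef_pos: [0.4619, -0.1667, 0.0517]
orientation: [1.0, -0.001, 0.001, 0.001]
wrist_force: [0.7, 0.5, 0.6]
opening: 0.001
```

```bash
python3 -m pendant '[[[-8,17,2],0],[[-5,18,0],0],[[-1,19,0],0],[[3,19,0],0],[[6,18,0],0]]'
python3 -m pendant '[[[10,16,0],0],[[13,14,0],0],[[0,0,0],0],[[0,0,0],0],[[0,0,0],0]]'
python3 -m pendant '[[[-4,-4,0],0],[[0,0,-45],0],[[-20,-10,-45],0],[[-25,-15,-45],0],[[-22,-14,-25],0]]'
python3 -m pendant '[[[0,0,0],0],[[0,0,0],0],[[0,0,0],0],[[0,0,0],0],[[0,0,0],0]]'
python3 - <<'E'
from h import *
from station import manip
o=manip.get_obs();c=manip.camera("wrist");cv2.imwrite("pics/w3.png",c["pixels"]);np.savez("w3.npz",T=tool(o),**c)
E
```

```text
time: 10.3
eef_pos: [0.46, -0.2564, 0.0511]
orientation: [1.0, 0.001, 0.003, 0.001]
wrist_force: [3.2, 2.6, 3.0]
opening: -0.005
time: 10.8
eef_pos: [0.4802, -0.2851, 0.0482]
orientation: [1.0, 0.001, -0.0, -0.0]
wrist_force: [0.5, -0.7, 0.1]
opening: 0.001
time: 11.3
eef_pos: [0.4105, -0.2432, 0.2089]
orientation: [1.0, 0.001, 0.002, 0.001]
wrist_force: [-0.1, -0.2, 0.4]
opening: -0.0
time: 11.8
eef_pos: [0.411, -0.2438, 0.2032]
orientation: [1.0, 0.0, -0.001, -0.001]
wrist_force: [0.5, 0.2, 0.4]
opening: 0.0
```

View pics/w3.png

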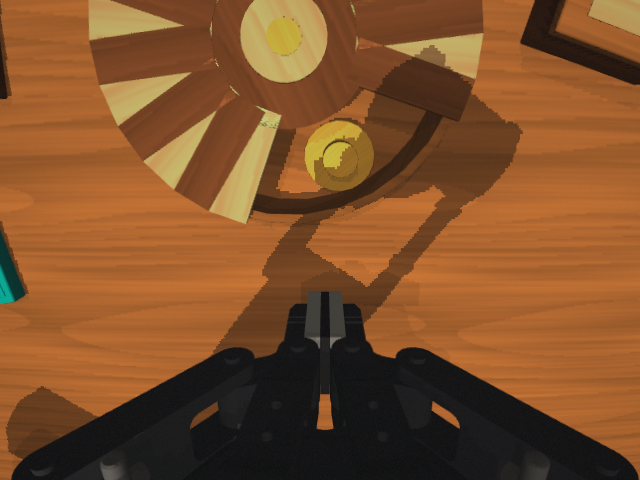

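The lid has turned. The brass weight shows inside the port, foot outline centred near (339,155) and stem top near (340,157). The lid edges are now (280,113)-(248,222) and (360,88)-(460,120).

Run:
```python
from h import *
c=load("w3.npz");T=c.pop("T")
h=plane(c,[(284,36)],.075,T)[0];print(T[:3,3],h); h=np.array([.5425,-.216,0])
for p in plane(c,[(281,113),(248,222),(360,88),(460,120)],.075,T): v=p-h;print("edge",np.hypot(*v[:2]),np.arctan2(v[1],v[0])%6.283)
def show(n,uv,z):
    for p in plane(c,uv,z,T): v=p-h;print(n,p,np.hypot(*v[:2]),np.arctan2(v[1],v[0])%6.283)
b=c["pixels"][110:200,295:385];hs=cv2.cvtColor(b,cv2.COLOR_BGR2HSV)
m=cv2.inRange(hs,(21,120,60),(35,255,255));cs=cv2.findContours(m,0,2)[0];k=max(cs,key=cv2.contourArea)
e=cv2.minEnclosingCircle(cv2.convexHull(k));print(e,cv2.contourArea(k),cv2.boundingRect(k))
f=(e[0][0]+295,e[0][1]+110);show("foot",[f],.032);show("stem",[(341,157)],.060)
```

```text
[ 0.41096388 -0.24376988  0.20315165] [ 0.5418174  -0.21662433  0.075     ]
edge 0.05182753160569841 3.0859781068847942
edge 0.1366333831964664 2.910475328263666
edge 0.06383981972627523 4.137245061784213
edge 0.13882396583015302 4.296715535409669
((42.0, 43.5), 34.340309143066406) 1445.5 (10, 11, 57, 59)
foot [ 0.45824579 -0.25500946  0.032     ] 0.09284670112697621 3.5750169897309076
stem [ 0.45796868 -0.2572927   0.06      ] 0.09407779064414368 3.595804549059152
```

Weight at (0.458, -0.256), r 94 mm, angle 3.585 rad, and port middle 3.60, so they line up already. Next I align the jaws tangentially, come partway down and check.

```bash
python3 -m pendant '[[[47,12,0],0],[[0,0,0],-0.147],[[0,0,0],-0.147],[[0,0,20],-0.147],[[0,0,45],0]]' 55 40
python3 -m pendant '[[[0,0,45],0],[[0,0,10],0],[[0,0,0],0],[[0,0,0],0],[[0,0,0],0]]'
python3 - <<'E'
from h import *
from station import manip
o=manip.get_obs();c=manip.camera("wrist");cv2.imwrite("pics/w4.png",c["pixels"]);np.savez("w4.npz",T=tool(o),**c)
print(tool(o).round(4))
E
```

```text
time: 12.35
eef_pos: [0.4603, -0.2572, 0.1429]
orientation: [0.975, 0.221, 0.003, 0.003]
wrist_force: [0.5, -0.7, 0.3]
opening: 0.645
time: 12.85
eef_pos: [0.4595, -0.2568, 0.0881]
orientation: [0.976, 0.219, 0.002, 0.002]
wrist_force: [-0.1, 0.4, -0.0]
opening: 0.644
[[ 0.904   0.4276  0.0041  0.4595]
 [ 0.4276 -0.904  -0.0027 -0.2568]
 [ 0.0026  0.0042 -1.      0.0881]
 [ 0.      0.      0.      1.    ]]
```

View pics/w4.png

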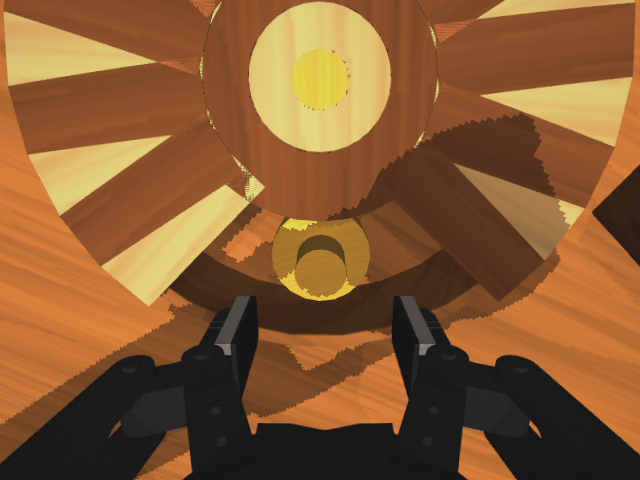

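The stem top is centred at about (321,272), r≈26 px, between the pads (inner faces at columns 256 and 394, mid 325). The foot is centred near (321,257).

Run:
```python
from h import *
c=load("w4.npz");T=c.pop("T");a=load("w3.npz");A=a.pop("T")
print("tri",tri(ray(c,[(321,272)],T),ray(a,[(341,157)],A)))
p=plane(c,[(321,272),(295,272),(347,272)],.060,T);print(p, "dia",np.linalg.norm(p[1]-p[2]))
d=T[:3,:3].T@(p[0]-T[:3,3]);print("tool mm",d*1000)
H=c["hand_eye"]
for P in([0,0,-.0155],[.011,0,-.0155],[.011,0,-.022],[0.011,.0275,-.022]):
    q=np.linalg.inv(H)@[*P,1];print(P,proj(dict(rvec=np.zeros(3),tvec=np.zeros(3),camera_matrix=c["camera_matrix"],k1=c["k1"]),[q[:3]])[0].round())
```

```text
tri (array([ 0.45786782, -0.25668599,  0.06158872]), np.float64(0.0011937952586318777))
[[ 0.45702416 -0.25641522  0.06      ]
 [ 0.45116798 -0.24396115  0.06      ]
 [ 0.46287382 -0.26887982  0.06      ]] dia 0.02753119229561246
tool mm [-2.19345699 -1.53334035 28.07579855]
[0, 0, -0.0155] [324. 307.]
[0.011, 0, -0.0155] [324. 283.]
[0.011, 0, -0.022] [324. 290.]
[0.011, 0.0275, -0.022] [393. 289.]
```

```bash
python3 -m pendant '[[[-2,-2,0],0],[[0,0,25],0],[[0,0,20],0],[[0,0,15],0],[[0,0,8],0]]'
python3 -m pendant '[[[0,0,0],0],[[0,0,0],0],[[0,0,0],0],[[0,0,0],0],[[0,0,0],0]]'
```

```text
time: 13.4
eef_pos: [0.4549, -0.2546, 0.0158]
orientation: [0.976, 0.219, -0.0, -0.0]
wrist_force: [0.7, 0.2, -0.2]
opening: 0.646
time: 13.9
eef_pos: [0.4558, -0.2551, 0.0176]
orientation: [0.976, 0.219, 0.0, 0.0]
wrist_force: [-0.9, -0.2, 0.8]
opening: 0.642
```

```bash
python3 -m pendant '[[[0,0,0],0],[[0,0,0],0],[[0,0,0],0],[[0,0,0],0],[[0,0,0],0]]' 15 60
python3 -m pendant '[[[0,0,0],0],[[0,0,0],0],[[0,0,-3],0],[[0,0,-3],0],[[0,0,-3],0]]'
```

```text
time: 14.4
eef_pos: [0.4557, -0.2552, 0.0174]
orientation: [0.976, 0.219, 0.0, 0.0]
wrist_force: [0.1, -0.5, 4.4]
opening: 0.312
time: 14.9
eef_pos: [0.4544, -0.2541, 0.0243]
orientation: [0.976, 0.219, -0.001, -0.001]
wrist_force: [0.5, -0.1, -6.1]
opening: 0.305
```

```bash
python3 -m pendant '[[[0,0,-10],0],[[0,0,-10],0],[[0,0,-10],0],[[0,0,-10],0],[[0,0,-10],0]]'
python3 -m pendant '[[[0,0,-20],0],[[0,0,-20],0],[[0,0,-20],0],[[0,0,-10],0],[[0,0,0],0]]'
```

```text
time: 15.4
eef_pos: [0.4556, -0.255, 0.0772]
orientation: [0.976, 0.219, 0.0, 0.0]
wrist_force: [0.5, -0.5, -5.8]
opening: 0.306
time: 15.9
eef_pos: [0.4563, -0.2554, 0.1482]
orientation: [0.976, 0.219, 0.001, 0.001]
wrist_force: [-0.3, 0.3, -5.8]
opening: 0.309
```

```bash
python3 -m pendant '[[[0,0,0],0.147],[[0,0,0],0.147],[[0,0,0],0.147],[[10,-25,0],0],[[14,-37,0],0]]'
python3 -m pendant '[[[14,-40,0],0],[[14,-40,0],0],[[14,-40,0],0],[[14,-40,0],0],[[14,-40,0],0]]'
python3 -m pendant '[[[14,-40,0],0],[[14,-40,0],0],[[12,-25,0],0],[[14,-10,0],0],[[0,0,0],0]]'
python3 -m pendant '[[[0,0,0],0],[[0,0,0],0],[[0,0,0],0],[[0,0,0],0],[[0,0,0],0]]'
python3 - <<'E'
from h import *
from station import manip
o=manip.get_obs();c=manip.camera("wrist");np.savez("w5.npz",T=tool(o),**c)
d=manip.camera("side");np.savez("side2.npz",**d)
im=np.zeros((480,800,3),np.uint8);im[:,:480]=cv2.resize(c["pixels"],None,fx=.75,fy=.75).shape and np.pad(cv2.resize(c["pixels"],(480,360)),((0,120),(0,0),(0,0)))
im[:320,480:]=cv2.resize(d["pixels"][160:260,270:370],(320,320),interpolation=2)
cv2.imwrite("pics/w5.png",im)
E
```

```text
time: 16.4
eef_pos: [0.4786, -0.1935, 0.1441]
orientation: [1.0, -0.002, -0.001, -0.0]
wrist_force: [0.9, 0.8, -5.9]
opening: 0.312
time: 16.9
eef_pos: [0.549, 0.0089, 0.1443]
orientation: [1.0, 0.0, -0.001, 0.0]
wrist_force: [1.4, 0.4, -5.9]
opening: 0.309
time: 17.4
eef_pos: [0.6033, 0.1241, 0.1434]
orientation: [1.0, 0.002, -0.001, -0.0]
wrist_force: [-0.9, -0.7, -6.5]
opening: 0.309
time: 17.9
eef_pos: [0.6031, 0.1218, 0.1461]
orientation: [1.0, 0.0, 0.0, -0.0]
wrist_force: [-0.4, 0.8, -5.9]
opening: 0.308
```

View pics/w5.png

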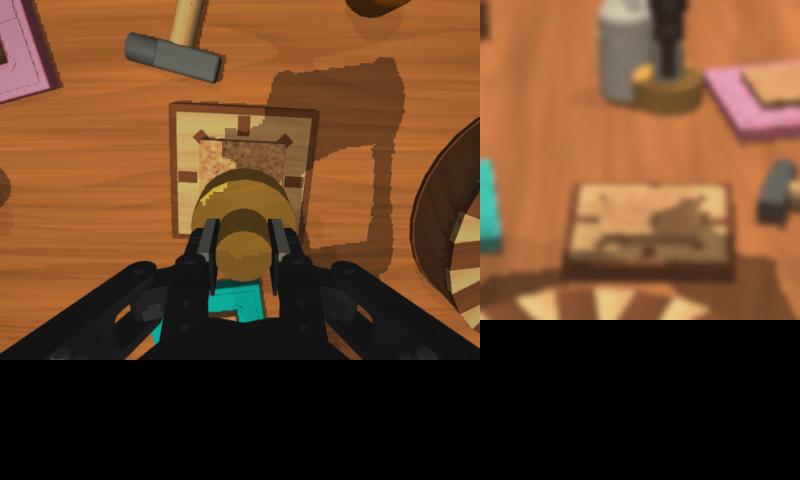

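The weight hangs over the panel. In the wrist half of the picture the panel's far corners are at (172,104) and (318,112), with mid ticks at (187,177) and (294,182). The caul's far edge runs (200,138)-(287,142).

Run:
```python
from h import *
c=load("w5.npz");T=c.pop("T");s=4/3
f=lambda *u:np.array(u)*s
P=plane(c,f((187,177),(294,182),(172,104),(318,112),(178,238)),.018,T);print(P.round(4),"mid",(P[0]+P[1])/2)
Q=plane(c,f((200,138),(287,142)),.030,T);print(Q.round(4),np.linalg.norm(Q[0]-Q[1]))
zf=T[2,3]-.0095+.024; W=plane(c,f((190,222),(296,222)),zf,T);print("foot top",zf,W,T[:3,3])
```

```text
[[0.5906 0.1803 0.018 ]
 [0.585  0.0674 0.018 ]
 [0.6654 0.1908 0.018 ]
 [0.6576 0.0472 0.018 ]
 [0.5184 0.1949 0.018 ]] mid [0.58779823 0.12380318 0.018     ]
[[0.6337 0.1629 0.03  ]
 [0.6298 0.0785 0.03  ]] 0.0844515829071081
foot top 0.16063553720466042 [[0.60786075 0.15073607 0.16063554]
 [0.60781946 0.09156361 0.16063554]] [0.60305504 0.12179364 0.14613554]
```

```bash
python3 -m pendant '[[[-15,-2,0],0],[[0,0,30],0],[[0,0,30],0],[[0,0,20],0],[[0,0,10],0]]'
python3 -m pendant '[[[0,0,0],0],[[0,0,2],0],[[0,0,2],0],[[0,0,2],0],[[0,0,0],0]]'
python3 -m pendant '[[[0,0,2],0],[[0,0,2],0],[[0,0,1],0],[[0,0,1],0],[[0,0,0],0]]'
```

```text
time: 18.5
eef_pos: [0.5867, 0.1239, 0.0531]
orientation: [1.0, 0.0, -0.002, 0.0]
wrist_force: [-0.3, -0.5, -5.8]
opening: 0.309
time: 19.0
eef_pos: [0.5884, 0.1242, 0.0503]
orientation: [1.0, 0.0, 0.0, -0.0]
wrist_force: [-0.3, -0.1, -6.0]
opening: 0.31
time: 19.5
eef_pos: [0.588, 0.1242, 0.0436]
orientation: [1.0, 0.0, -0.0, 0.0]
wrist_force: [-0.5, 0.3, -5.8]
opening: 0.309
```

```bash
python3 -m pendant '[[[0,0,1],0],[[0,0,1],0],[[0,0,1],0],[[0,0,0],0],[[0,0,0],0]]'|grep -E "eef|for"
python3 -m pendant '[[[0,0,1],0],[[0,0,0],0],[[0,0,0],0],[[0,0,0],0],[[0,0,0],0]]'|grep -E "eef|for"
```

```text
eef_pos: [0.5881, 0.1242, 0.0408]
wrist_force: [0.6, 0.1, -6.7]
eef_pos: [0.5882, 0.1242, 0.0399]
wrist_force: [0.0, -0.5, -6.3]
```

```bash
python3 -m pendant '[[[0,0,1],0],[[0,0,0.5],0],[[0,0,0],0],[[0,0,0],0],[[0,0,0],0]]'|grep -E "eef|for"
python3 -m pendant '[[[0,0,0.5],0],[[0,0,0.5],0],[[0,0,0],0],[[0,0,0],0],[[0,0,0],0]]'|grep -E "eef|for"
```

```text
eef_pos: [0.5884, 0.1243, 0.0395]
wrist_force: [-5.4, 0.1, 5.4]
eef_pos: [0.5884, 0.1243, 0.0395]
wrist_force: [-7.8, -1.1, 10.3]
```

```bash
python3 -m pendant '[[[0,0,-1],0],[[0,0,0],0],[[0,0,0],0],[[0,0,0],0],[[0,0,0],0]]'|grep -E "eef|for"
python3 -m pendant '[[[0,0,0],0],[[0,0,0],0],[[0,0,0],0],[[0,0,0],0],[[0,0,0],0]]' 55 |grep -E "eef|for|open"
python3 -m pendant '[[[0,0,-5],0],[[0,0,-15],0],[[0,0,-40],0],[[0,0,-45],0],[[0,0,-45],0]]'
python3 -m pendant '[[[-40,0,0],0],[[-40,0,0],0],[[0,0,0],0],[[0,0,0],0],[[0,0,0],0]]'
python3 - <<'E'
from h import *
from station import manip
o=manip.get_obs();print(o["eef_pos"],o["wrist_force"])
c=manip.camera("wrist");d=manip.camera("side");e=manip.camera("scene");np.savez("w6.npz",T=tool(o),**c)
im=np.zeros((600,800,3),np.uint8);im[:300,:400]=cv2.resize(c["pixels"],(400,300))
im[:300,400:]=cv2.resize(d["pixels"],(400,300));im[300:,:400]=cv2.resize(e["pixels"],(400,300))
im[300:,400:]=cv2.resize(d["pixels"][185:260,285:385],(400,300))
cv2.imwrite("pics/fin.png",im)
for n,q in(("scene",e),("side",d)):
    a=load(n+"0.npz")["pixels"];m=(np.abs(a.astype(int)-q["pixels"]).max(2)>40)
    B=dict(scene=dict(jar=(315,290,26,36),mallet=(382,290,40,62),glue=(480,226,26,54),casket=(126,238,58,38)),side=dict(jar=(384,228,26,36),mallet=(356,210,72,22),glue=(305,146,22,48),casket=(290,360,70,85)))[n]
    for k,(x,y,w,h) in B.items(): print(n,k,m[y:y+h,x:x+w].mean().round(3))
E
```

```text
eef_pos: [0.5884, 0.1243, 0.0395]
wrist_force: [-5.0, -0.6, 6.6]
eef_pos: [0.5882, 0.1242, 0.0382]
wrist_force: [-0.2, 0.2, -0.5]
opening: 0.642
time: 23.0
eef_pos: [0.5879, 0.1241, 0.1914]
orientation: [1.0, 0.0, 0.0, -0.0]
wrist_force: [0.8, -0.3, 0.5]
opening: 0.647
time: 23.5
eef_pos: [0.5089, 0.1242, 0.1894]
orientation: [1.0, 0.0, 0.001, -0.0]
wrist_force: [0.0, -0.2, 0.2]
opening: 0.642
[0.50893694 0.12416493 0.18943253] [ 5.49679863e-05 -2.42071566e-01  2.47901745e-01]
scene jar 0.0
scene mallet 0.0
scene glue 0.0
scene casket 0.0
side jar 0.0
side mallet 0.0
side glue 0.0
side casket 0.0
```

View pics/fin.png

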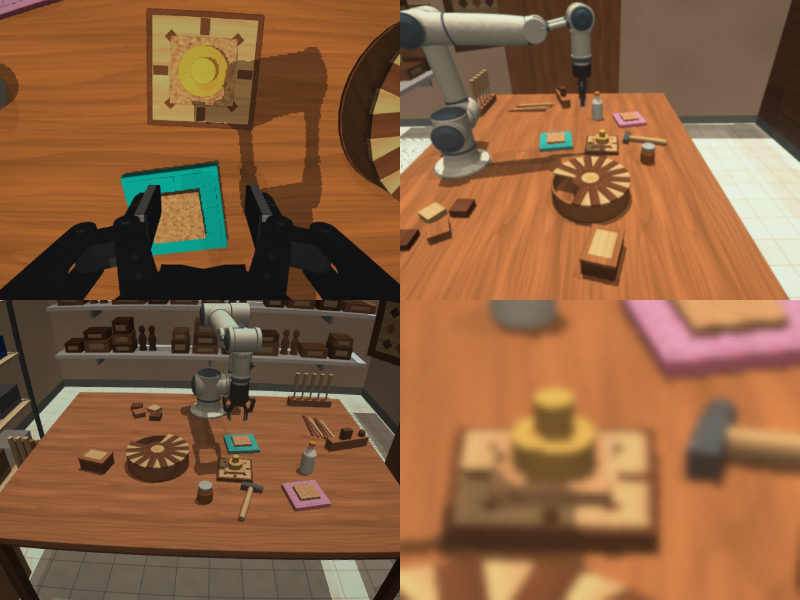

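The weight stands upright in the middle of the cork caul: (203,70) in the wrist quarter, (555,440) in the close-up. The hand is clear and the bystanders haven't moved, so I'm handing in.

```bash
python3 -c "
from station import manip
print(manip.close_job())"
```

```text
the job is handed in; nothing more can be done
None
```

The brass weight now stands upright on the middle of the cork caul, and the job was handed in at about 24 s of the 66 s allowed.

I turned the lid about 1.8 rad by pushing the port edge with shut fingers. I then found the weight by looking through the port with the wrist camera rather than feeling for it. I gripped it by the stem, lifted it straight out and lowered it in steps of about 1 mm. I let go only after it touched down.

**Last checks:**
- **Load on the caul:** I estimate a peak of about 16 N, against the 60 N limit. The weight read about 5.9 N hanging from the hand, inside the 4.2 to 9 N range, but I did not measure the resting load on the caul directly.
- **Bystanders:** comparing the first and last pictures in both fixed cameras showed no change at the jar, mallet, glue or casket.
- **Hand:** it is clear of everything, with wrist force near 0 N.

**What disagreed or failed:**
- **Fingertip position:** the shut fingertips end about 15 mm behind the reported TCP, not 11 mm ahead as the text says. Because of this my first lid push passed over the lid without moving it. I calibrated the tips by touching the lid lightly (about 11 N) and the second push worked.
- **Mistyped move:** I typed one wrong move and cancelled it before it ran; the clock and pose confirmed the arm had not moved.
- **Caul height:** two-view triangulation gave 27 mm for the caul top against the nominal 30 mm. The touchdown height agreed with 30 mm.

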